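# Next product in front of the camera

### The arm

A 6-joint arm with a two-finger parallel gripper is mounted at the origin on the work surface. World frame = base frame: x ahead of the robot, y to its left, z up, the work surface at z = 0. Lengths are in m, angles in rad, forces in N, time in s.
With the tool pointing down it reaches from about 0.3 to 0.875 m from the base axis. Payload 4.2 kg.
Tool frame: the origin (TCP) lies at the very end of the fingers, on their centre line; the grasp point (between the pads) lies 19 mm behind it; z points along the fingers, y is the line along which they close (so a half turn about z gives the same grasp; the last joint's range is limited). The gripper opens to 85 mm and grips with 20 to 120 N. Pads are 22 mm wide; open, the fingers measure 114 mm over their backs; the gripper's body (76 mm by 85 mm) begins 54 mm behind the grasp point. The pads swing forward as they close: fully open they stand 13 mm farther back than shut.
Start: joints at [1.142, 0.32, 1.565, -0, 1.257, -0.02], TCP at [0.229, 0.528, 0.231] pointing down, gripper open.
Joint ranges: [-3.11, 3.11], [-0.84, 2.01], [0.21, 2.61], [-1.34, 4.49], [0.05, 2.63], [-2.56, 2.56]. Speed limits (rad/s): [2.57, 2.57, 3.14, 3.14, 3.14, 3.14].

### API

Orientations are given as a unit quaternion [w, x, y, z].
In Python, from cell import robot gives the robot as it stands. The module is installed in compiled form; this text tells all that it offers.
- The arm moves only by the tool apply_moves, never from a script. Its argument "plan" is one flat list of numbers, 7 for each row, row after row: the opening, from 0 (shut) to 1 (fully open), then the shift along the tool's x, y, z in mm, then the turn, a rotation vector about the tool's x, y, z in degrees. In form: [gripper, dx, dy, dz, wx, wy, wz, gripper, dx, dy, dz, wx, wy, wz, ...]. A call has 1 to 20 rows; each row is the pose to reach, as a shift and turn from the pose commanded when the call began, along the tool's axes at that moment; what a row does not reach only later rows make up. A row lasts 1/10 s, in which the tool goes at most 50 mm and 8.59 degrees, less where a joint would pass 70% of its speed; a pose out of reach is approached as far as the arm can. A call with a gripper value outside its range is refused whole. The fingers move at their own pace and stop on an object; "squeeze" is the grip in N (left out, the last holds). Time passes only in rows, so rows that repeat a pose let the fingers close. It gives the time, the measured TCP pose, the force, the opening and the grip force at its end, in the units of the state.
- robot.state(): the state, without advancing time (a new reading comes with each control period).
- robot.get_image(name): name is "scene" or "top" or "wrist"; returns a dict with "frame" (384x512x3 uint8, red, green, blue), "fovy" (degrees; the focal length in pixels is half the picture's height over the tangent of half this angle, whatever the lens; pixels are square), "cx", "cy" (the principal point, pixels), "position" and "orientation" of the camera in the world. Camera axes: x right, y down, z forward; pixel columns grow to the right and rows downward; lengths in m; the calibration is good to about 2 mm. A picture is of the moment at which its call begins. There is no depth.
- robot.close_job(): hands the job in; it is judged then, once.
The state is a dict: "t": time; "joint_positions": joint angles; "joint_vel": joint speeds; "joint_efforts": joint torques, N m; "eef_pos": TCP position; "ee_rot": TCP orientation; "wrist_force": force on the tool from outside, world axes, zero at the start; "moment": the same for the moment, N m; "finger_gap": finger opening in m; "gripper_force": force on a finger pad.
Only numpy, scipy, OpenCV 4.12 (cv2) and the standard library are available. Lean on these libraries where they do the work, as an engineer would, in place of code of your own. Each camera call takes 0.05 s, during which the arm holds its last target. There are 200 camera calls.

### The job

Set up the next product photo: turn the turntable (its upright pegs are there to push it round by) until it clicks to rest with the narrow-necked vase standing in front of the camera, and slide the frosted screen along its track, away from the lens, until it is fully open. Never touch the four white products with the robot; they must stay standing upright on the turntable, and the mug, brush and lens cap must be left where they are.

Things in the scene. Friction and masses are not known exactly. Their poses are not given: they have to be found in the camera images.
- rig: Fixed photo rig: plywood board 12 mm thick carrying turntable, screen and camera. Origin on the table surface under the turntable's axis, z up; its y axis points from the turntable to the camera. Board: x -150 to 150 and y -150 to 250 mm, longer (x to 250) under the track. The screen's track runs along x at y = 235 mm, x -92 to 242 mm, an aluminium post 130 mm high at each end.
- lens (a point): Front centre of the lens of the black camera, fixed to the rig at y = 325 mm, 107 mm above the table, looking along the rig's -y. Camera body 120 mm wide (along x), from y = 375 to 425 mm, top 162 mm above the table.
- hub (a point): Centre of the turntable's top face, fixed to the rig, 60 mm above the table. Light wood plate, diameter 284 mm, 12 mm thick. Six stations (flat cork discs) at radius 78 mm; at rest they lie at 30, 90, 150, 210, 270, 330 degrees counter-clockwise from the rig's x axis. The one at 90 degrees is in front of the camera.
- peg0 (a point): Centre of the top of one of the six upright aluminium pegs on the plate, the one at 0 degrees when the turntable joint is 0; it turns with the plate. Pegs: diameter 14 mm, 68 mm tall above the plate, tops 128 mm above the table, at radius 128 mm, between the stations: at rest at 0, 60, 120, 180, 240, 300 degrees from the rig's x axis.
- turntable (a joint): Turntable angle, rad, positive counter-clockwise from above, 0 at the start; turns either way. A detent pulls it to every 60 degrees (1.047 rad): it resists with up to 0.3 N m plus some damping (2.5 to 5 N at a peg) up to half way, then runs on by itself, at 1.2 rad/s at most, into the next position.
- screen (a joint): Screen travel along the rig's +x axis, m: 0 = in front of the lens, 0.15 = fully open at the stop; slides with about 1.5 N of friction plus some damping and stays where it is left. Starts shut or nearly so (0 to 0.03).
- screen_peg (a point): Centre of the top of the upright aluminium handle peg on the screen: diameter 16 mm, 50 mm tall above the screen's top edge, 25 mm from its -x edge (nearest the robot), top 186 mm above the table. Screen: white frosted panel 140 mm long, 6 mm thick (9 mm at its top edge), top edge 136 mm above the table.
- shot_spot (a point): Point fixed to the rig at the centre of the station in front of the camera, level with the plate's top face (rig x = 0, y = 78 mm).
- vase: White ceramic vase with a narrow neck, 82 mm tall, 50 mm wide at the belly, neck 18 mm; loose on the plate. Origin at the centre of its underside. Starts at the station next to the one in front of the camera, on one side or the other.
- bowl: White ceramic bowl, 54 mm across, 35 mm tall, loose on the plate; origin under its centre.
- jar: White straight jar with a wooden lid, 44 mm across, 60 mm tall, loose on the plate; origin under its centre.
- arch: White ceramic arch (two legs and a lintel), 50 x 30 mm, 68 mm tall, loose on the plate; origin under its centre.
- dust_brush: Brush 140 mm long lying on the table, bystander; origin under its middle.
- mug: White mug 76 mm across, 90 mm tall, bystander; origin under its centre.
- lens_cap: Black disc 60 mm across, 10 mm thick, lying on the rig's board between screen and camera, bystander; origin under its centre.

How it is judged:
At the end, for the whole second after the job is handed in: The vase stands within 18 mm of the centre of the station in front of the camera with the turntable at rest; the screen is open by more than 130 of its 150 mm; all four products stand on the turntable, upright within 0.15 rad and at rest (horizontal distance between vase and shot_spot below 0.018 m and velocity of joint turntable between -0.05 and 0.05 rad/s and value of joint screen above 0.13 m and angle between each of vase, bowl, jar, arch's own z axis and vertical below 0.15 rad and height (world z) of each of vase, bowl, jar, arch above 0.05 m and linear speed of each of vase, bowl, jar, arch below 0.03 m/s); the robot touches nothing.
It fails at once if the robot touches a product (contact force between any of the fingers, the arm and vase above 0.5 N or contact force between any of the fingers, the arm and bowl above 0.5 N or contact force between any of the fingers, the arm and jar above 0.5 N or contact force between any of the fingers, the arm and arch above 0.5 N).
It fails at once if a product falls over (angle between any of vase, bowl, jar, arch's own z axis and vertical above 0.5 rad).
It fails at once if the mug, brush or lens cap is moved by more than 20 mm (distance of any of dust_brush, mug, lens_cap from where it was at the start of the episode above 0.02 m).
It also fails if it takes over 53 s, if anything falls off the work surface, if the arm or the gripper's body presses on something with over 40 N, if the wrist force passes 120 N, or if a joint passes its speed limit or range.

## Working session

There is one attempt and no reset: what is moved stays moved. The work goes in short steps, Python scripts to look and compute and a tool call to move; the robot and the scene stay as the last step left them, time stands still between calls to the robot, and variables do not carry over. Pictures are saved under pics/ and viewed, at most 10 in all, crops included, and the job is handed in when it is done.

Besides the shell and the picture viewer there is one more tool, called after "Request:" as name(argument=value, ...) on one line, values as JSON. apply_moves: Moves the arm, as the interface text tells. Its arguments: {"type":"object","properties":{"plan":{"type":"array"},"squeeze":{"type":"number"}},"required":["plan"]}

```bash
mkdir -p pics; cat > h.py <<'E'
import numpy as np, cv2
from scipy.spatial.transform import Rotation as R
from cell import robot
def K(im):
    f=im["frame"].shape[0]/2/np.tan(np.radians(im["fovy"])/2); return f
def rot(im):
    q=im["orientation"]; return R.from_quat([q[1],q[2],q[3],q[0]]).as_matrix()
def ray(im,u,v,z):
    d=rot(im)@np.array([(u-im["cx"])/K(im),(v-im["cy"])/K(im),1]); p=np.array(im["position"])
    return p+d*(z-p[2])/d[2]
def proj(im,X):
    c=rot(im).T@(np.array(X)-np.array(im["position"])); return c[0]/c[2]*K(im)+im["cx"],c[1]/c[2]*K(im)+im["cy"]
E
python3 - <<'E'
from h import *
import pickle
for n in("scene","top"):
    im=robot.get_image(n); pickle.dump(im,open(n+".pkl","wb")); cv2.imwrite(f"pics/{n}.png",cv2.resize(im["frame"][:,:,::-1],(800,600),interpolation=cv2.INTER_CUBIC)); print(n,im["position"],im["orientation"],im["fovy"],im["cx"],im["cy"])
s=robot.state();print(s["t"],s["eef_pos"],s["ee_rot"],s["finger_gap"],s["wrist_force"])
E
```

```text
scene [ 1.23451735 -0.25999139  1.20594451] [-0.22258957  0.76239159  0.58057368 -0.17929627] 44.593520226958205 261.9886209459561 186.79189449701846
top [ 0.2705128  -0.08242152  1.38362545] [ 0.0740735  -0.70113402  0.70477101 -0.07887976] 45.79377934241406 265.77621969067474 196.55403674417803
0.1 [0.22836658 0.52724658 0.23058912] [-1.79824711e-04  2.02955588e-01  9.79187629e-01 -7.63903782e-04] 0.08551675331725356 [-0.18322237  0.3197062   0.01126616]
```

View pics/scene.png

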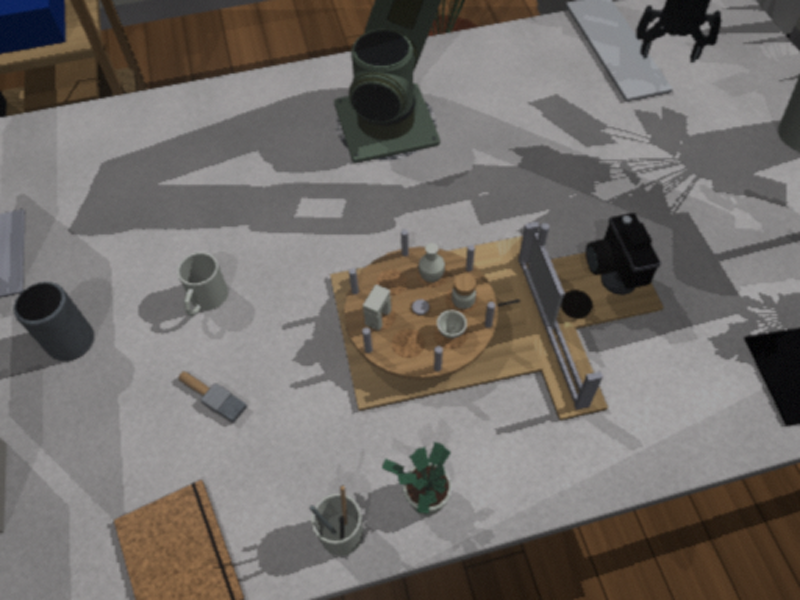

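View pics/top.png

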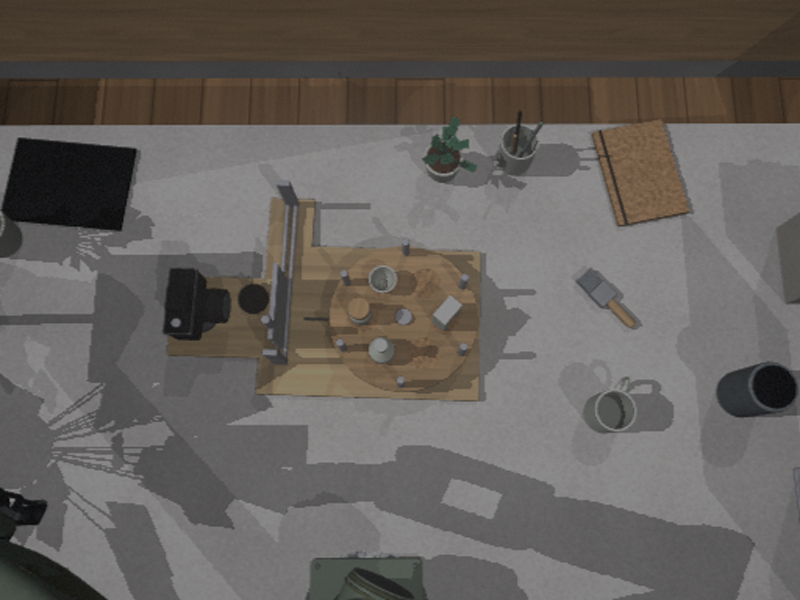

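The scene shows the vase at the robot-side station next to the front one. The jar is in front, at top view (358,312), and the vase is at (380,350). The screen peg is near (266,320). The table must turn clockwise from above. I'll zoom in to measure the peg tops.

```bash
python3 - <<'E'
from h import *
import pickle
im=pickle.load(open("top.pkl","rb")); c=im["frame"][112:262,160:360]
c=cv2.resize(c,(800,600),interpolation=cv2.INTER_CUBIC); c=np.clip(c.astype(float)*1.5,0,255).astype(np.uint8)
cv2.imwrite("pics/crop.png",c[:,:,::-1])
E
```

```text
(no output)
```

View pics/crop.png

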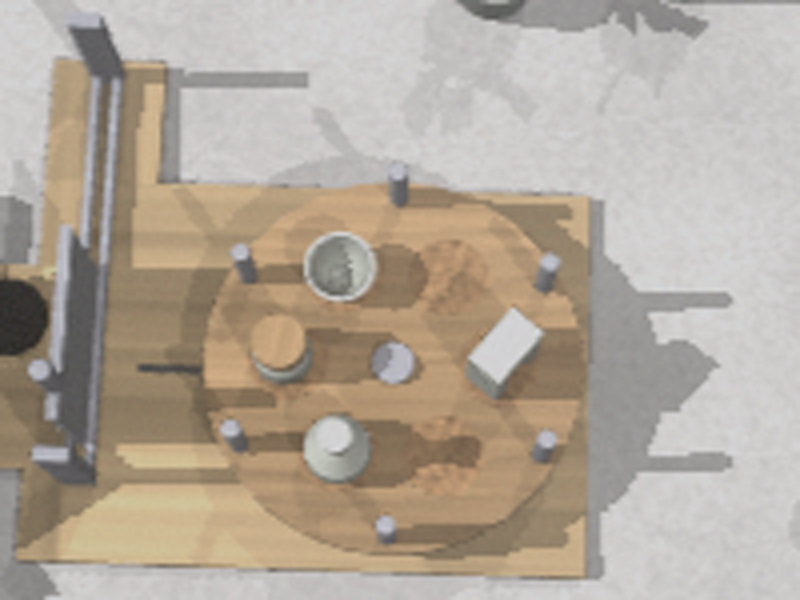

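The peg tops in the crop are at (399,169), (241,250), (232,428), (386,523), (545,438) and (549,259). The screen peg top is at (40,370), and stations 210° and 330° are empty.

```bash
python3 - <<'E'
from h import *
import pickle
im=pickle.load(open("top.pkl","rb")); P=lambda u,v,z: ray(im,160+(u-1.5)/4,112+(v-1.5)/4,z)[:2]
px=[(399,169),(241,250),(232,428),(386,523),(545,438),(549,259)]
W=np.array([P(u,v,.128) for u,v in px]); a=np.radians(60*np.arange(6))
z=W@[1,1j]; c=z.mean(); m=((z-c)*np.exp(-1j*a)).mean(); yaw=np.angle(m)
print("hub",c,"rad",abs(m),"yaw",np.degrees(yaw)); print(np.abs(z-c-.128*np.exp(1j*(a+yaw)))*1000)
rig=lambda w:((w@[1,1j]-c)*np.exp(-1j*yaw))
W2=lambda x,y:c+(x+1j*y)*np.exp(1j*yaw)
print("screenpeg",P(40,370,.186),rig(P(40,370,.186)))
print("vase",rig(P(333,432,.142)),"jar",rig(P(278,340,.12)))
for x,y in[(-.045,.235),(-.128,0),(-.150,-.036),(-.092,.235),(.105,.235)]: print((x,y),W2(x,y))
s=robot.state(); q=s["ee_rot"]; print(R.from_quat([q[1],q[2],q[3],q[0]]).as_matrix().round(4))
E
```

```text
hub (0.5449940287836013-0.06881582953037614j) rad 0.12759217900214428 yaw -2.108277454327026
[0.65113593 0.66844666 1.33603555 0.33345473 1.80884896 1.1756678 ]
screenpeg [0.51455005 0.1668235 ] (-0.03909208892168761+0.234359842289004j)
vase (-0.06759499870144464+0.03833929116115087j) jar (0.0010100869494095808+0.08128977705960837j)
(-0.045, 0.235) (0.5086696885875257+0.1676805601023617j)
(-0.128, 0) (0.4170806733306379-0.06410695527384135j)
(-0.15, -0.036) (0.39377119447750947-0.09927324873214537j)
(-0.092, 0.235) (0.4617015033821407+0.16940959986843313j)
(0.105, 0.235) (0.6585681520089671+0.16216234808298502j)
[[-9.176e-01  3.975e-01 -7.000e-04]
 [ 3.975e-01  9.176e-01 -1.400e-03]
 [ 0.000e+00 -1.600e-03 -1.000e+00]]
```

Request:
apply_moves(plan=[0,-20,-12,0,0,0,-2,0,-50,-30,0,0,0,-4,0,-80,-50,0,0,0,-6,0,-110,-70,0,0,0,-8,0,-145,-90,0,0,0,-10,0,-180,-112,0,0,0,-12,0,-215,-134,0,0,0,-14,0,-250,-156,0,0,0,-16,0,-285,-178,0,0,0,-18,0,-320,-199,0,0,0,-20,0,-345,-215,0,0,0,-21,0,-362,-225,0,0,0,-21.3,0,-370,-230,0,0,0,-21.3,0,-370,-230,0,0,0,-21.3,0,-370,-230,0,0,0,-21.3], squeeze=40)

```text
t: 1.6
eef_pos: [0.4761, 0.17, 0.2311]
ee_rot: [-0.0, 0.018, 1.0, 0.0]
wrist_force: [0.4, -0.4, -0.3]
finger_gap: -0.0005
gripper_force: 0.0
```

```bash
cat >> h.py <<'E'
hub=.54499-.06882j; yaw=np.radians(-2.108)
def rep():
    s=robot.state(); q=s["ee_rot"]; M=R.from_quat([q[1],q[2],q[3],q[0]]).as_matrix()
    r=(complex(*s["eef_pos"][:2])-hub)*np.exp(-1j*yaw); ty=(complex(*M[:2,1]))*np.exp(-1j*yaw)
    print("t",s["t"],"rig mm",np.round(r*1000,1),"z",s["eef_pos"][2].round(4),"tool y deg in rig",np.degrees(np.angle(ty)).round(2),"tz",M[:,2].round(3),"F",s["wrist_force"].round(2),"gap",round(s["finger_gap"],4))
E
python3 -c "
from h import *
rep(); im=robot.get_image('top'); cv2.imwrite('pics/a.png',cv2.resize(im['frame'][80:272,100:356,::-1],(800,600)))"
```

```text
t 1.6 rig mm (-77.6+236.2j) z 0.2311 tool y deg in rig 89.99 tz [-0.001  0.    -1.   ] F [ 0.36 -0.41 -0.25] gap -0.0005
```

View pics/a.png

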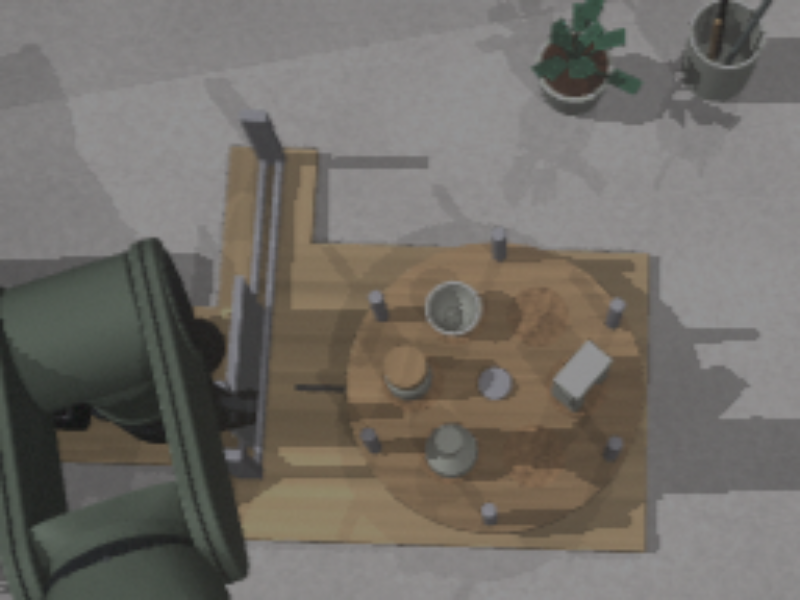

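Request:
apply_moves(plan=[0,0,-1,15,0,0,0,0,0,-1,40,0,0,0,0,0,-1,65,0,0,0,0,0,-1,80,0,0,0,0,0,-1,81,0,0,0,0,-5,-1,81,0,0,0,0,-10,-1,81,0,0,0,0,-15,-1,81,0,0,0,0,-20,-1,81,0,0,0,0,-25,-1,81,0,0,0,0,-30,-1,81,0,0,0,0,-35,-1,81,0,0,0])

```text
t: 2.85
eef_pos: [0.5118, 0.1672, 0.1503]
ee_rot: [-0.0, 0.019, 1.0, 0.0]
wrist_force: [-1.7, 0.0, 1.7]
finger_gap: 0.0002
gripper_force: 0.9
```

```bash
python3 -c "
from h import *
rep()"
```

```text
t 2.85 rig mm (-41.8+234.6j) z 0.1503 tool y deg in rig 89.98 tz [-0.  0. -1.] F [-1.74  0.03  1.72] gap 0.0002
```

Request:
apply_moves(plan=[0,-8,0,0,0,0,0,0,-16,0,0,0,0,0,0,-24,0,0,0,0,0,0,-32,0,0,0,0,0,0,-40,0,0,0,0,0,0,-48,0,0,0,0,0,0,-56,0,0,0,0,0,0,-64,0,0,0,0,0,0,-72,0,0,0,0,0,0,-80,0,0,0,0,0,0,-88,0,0,0,0,0,0,-96,0,0,0,0,0,0,-104,0,0,0,0,0,0,-110,0,0,0,0,0,0,-116,0,0,0,0,0,0,-120,0,0,0,0,0,0,-122,0,0,0,0,0,0,-122,0,0,0,0,0])

```text
t: 4.65
eef_pos: [0.6341, 0.1628, 0.1502]
ee_rot: [0.0, 0.019, 1.0, 0.0]
wrist_force: [0.4, 0.1, 0.3]
finger_gap: 0.0004
gripper_force: 0.0
```

```bash
python3 -c "
from h import *
rep(); im=robot.get_image('scene'); cv2.imwrite('pics/b.png',cv2.resize(im['frame'][100:292,190:446,::-1],(800,600)))"
```

```text
t 4.65 rig mm (80.5+234.8j) z 0.1502 tool y deg in rig 89.98 tz [ 0.001  0.    -1.   ] F [0.4  0.1  0.34] gap 0.0004
```

View pics/b.png

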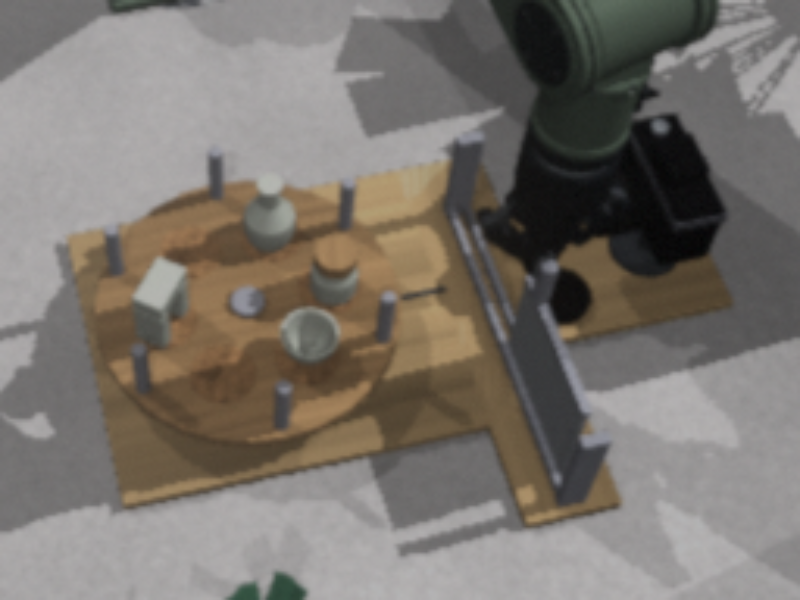

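The screen has slid almost to the far post, and its peg top is at crop (546,268). I'll measure the travel.

```bash
python3 -c "
from h import *
im=robot.get_image('scene'); w=ray(im,190+546/3.125,100+268/3.125,.186); print((complex(*w[:2])-hub)*np.exp(-1j*yaw))"
```

```text
(0.10196339793891382+0.23042057064067495j)
```

Request:
apply_moves(plan=[0,-2,0,0,0,0,0,0,-4,0,0,0,0,0,0,-4,0,0,0,0,0,0,5,0,0,0,0,0,0,20,0,-5,0,0,0,0,25,0,-40,0,0,0,0,25,0,-75,0,0,0,0,35,-15,-80,0,0,0,0,55,-45,-80,0,0,0,0,80,-80,-80,0,0,0,0,105,-115,-80,0,0,0,0,130,-150,-80,0,0,0,0,155,-190,-80,0,0,0,0,180,-225,-80,0,0,0,0,200,-255,-80,0,0,0,0,210,-275,-80,0,0,0,0,213,-280,-80,0,0,0,0,213,-280,-80,0,0,0])

```text
t: 6.55
eef_pos: [0.4095, -0.1095, 0.23]
ee_rot: [-0.0, 0.019, 1.0, 0.0]
wrist_force: [0.8, 0.4, -0.5]
finger_gap: 0.0001
gripper_force: 0.0
```

```bash
python3 -c "
from h import *
rep(); im=robot.get_image('scene'); cv2.imwrite('pics/c.png',cv2.resize(im['frame'][100:292,190:446,::-1],(800,600)))"
```

```text
t 6.55 rig mm (-133.9-45.6j) z 0.23 tool y deg in rig 89.88 tz [-0.  0. -1.] F [ 0.83  0.43 -0.47] gap 0.0001
```

View pics/c.png

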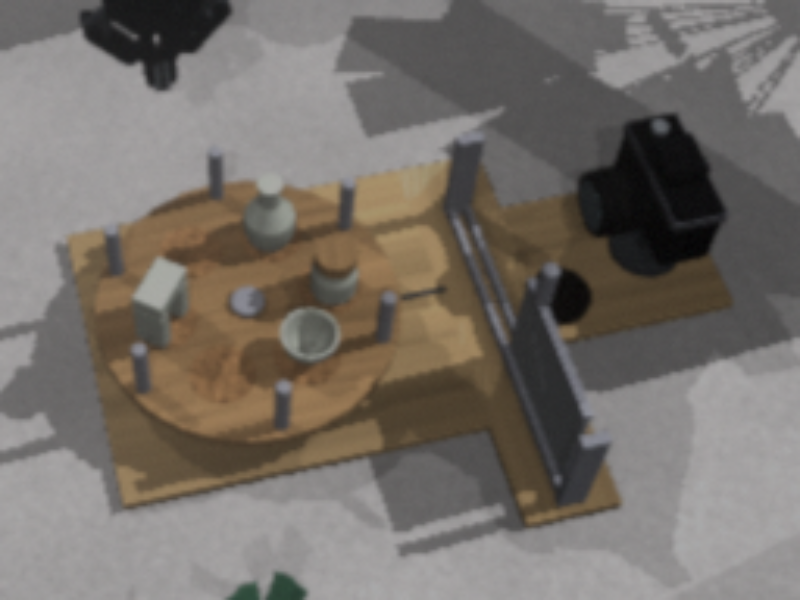

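The screen is now flush with its far post, and the gripper hovers on the robot's side at rig (-134,-46). Next I'll lower it and push the 180° peg clockwise.

Request:
apply_moves(plan=[0,0,0,20,0,0,0,0,0,0,55,0,0,0,0,0,0,90,0,0,0,0,0,0,115,0,0,0,0,0,0,125,0,0,0,0,0,0,125,0,0,0,0,-1,6,125,0,0,0,0,-2,12,125,0,0,0,0,-3,18,125,0,0,0,0,-3,24,125,0,0,0,0,-2,30,125,0,0,2.5,0,-1.5,36,125,0,0,5,0,-1.5,36,125,0,0,5])

```text
t: 7.9
eef_pos: [0.4134, -0.0727, 0.1057]
ee_rot: [0.001, 0.062, 0.998, -0.0]
wrist_force: [0.7, -3.2, 0.9]
finger_gap: -0.0002
gripper_force: 1.6
```

```bash
python3 -c "
from h import *
rep(); im=robot.get_image('scene'); cv2.imwrite('pics/d.png',cv2.resize(im['frame'][100:292,190:446,::-1],(800,600)))"
```

```text
t 7.9 rig mm (-131.4-8.7j) z 0.1057 tool y deg in rig 85.05 tz [ 0.001 -0.    -1.   ] F [ 0.69 -3.23  0.88] gap -0.0002
```

View pics/d.png

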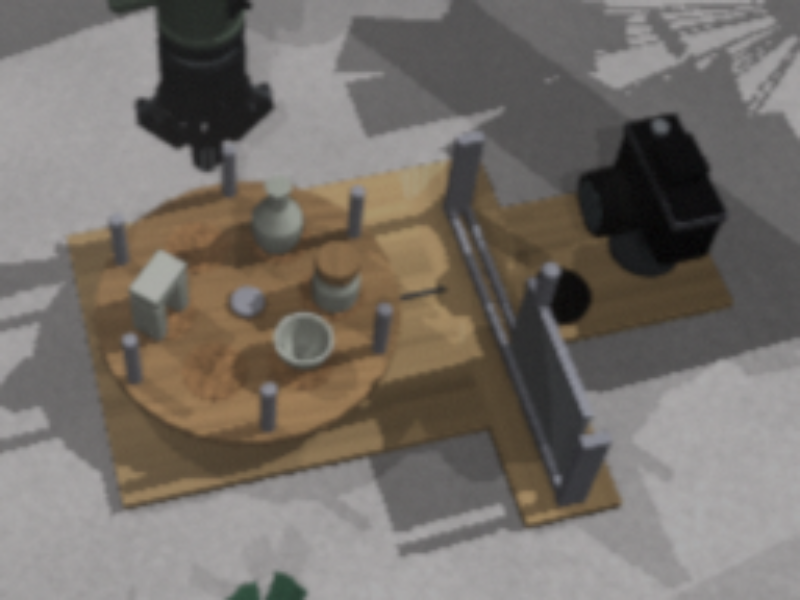

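The finger is against the peg with the table about 5° round. The gripper is outside the plate and clear of the vase.

Request:
apply_moves(plan=[0,1,6,0,0,0,2.5,0,1.5,11.5,0,0,0,5,0,1.5,17,0,0,0,7.5,0,1.5,23,0,0,0,10,0,1.5,29,0,0,0,12.5,0,1,34.5,0,0,0,15,0,0.5,40.5,0,0,0,17.5,0,-0.5,46,0,0,0,20,0,-2,52,0,0,0,22.5,0,-3,57.5,0,0,0,25,0,-5,63,0,0,0,27.5,0,-7,68.5,0,0,0,30,0,-9,74,0,0,0,32.5,0,-9,74,0,0,0,32.5,0,-9,74,0,0,0,32.5,0,-9,74,0,0,0,32.5,0,-9,74,0,0,0,32.5,0,-9,74,0,0,0,32.5])

```text
t: 9.75
eef_pos: [0.4311, -0.0012, 0.1053]
ee_rot: [-0.0, 0.339, 0.941, 0.0]
wrist_force: [-0.2, 0.2, -0.1]
finger_gap: 0.0001
gripper_force: 0.0
```

```bash
python3 -c "
from h import *
rep(); im=robot.get_image('scene'); cv2.imwrite('pics/e.png',cv2.resize(im['frame'][100:292,190:446,::-1],(800,600)))"
```

```text
t 9.75 rig mm (-116.3+63.4j) z 0.1053 tool y deg in rig 52.49 tz [-0.  0. -1.] F [-0.16  0.22 -0.11] gap 0.0001
```

View pics/e.png

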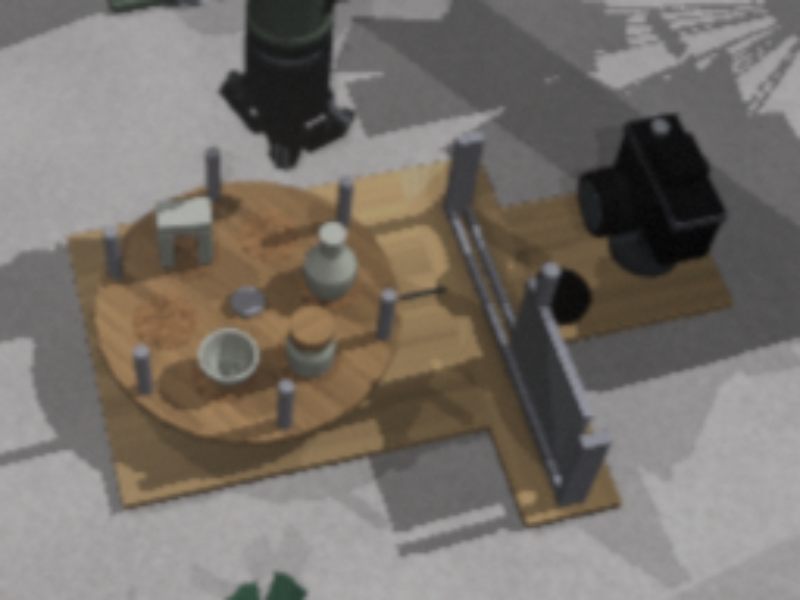

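The vase now stands at the front station with its top at crop (333,235), and the other products are upright. I'll lift clear, wait for it to settle, then measure.

Request:
apply_moves(plan=[0,3,0,-5,0,0,0,0,6,0,-30,0,0,0,0,10,0,-65,0,0,0,0,20,0,-100,0,0,0,0,30,0,-125,0,0,0,0,40,0,-130,0,0,0,0,40,0,-130,0,0,0,0,40,0,-130,0,0,0,0,40,0,-130,0,0,0,0,40,0,-130,0,0,0])

```text
t: 10.8
eef_pos: [0.4001, 0.0243, 0.2342]
ee_rot: [-0.001, 0.339, 0.941, -0.0]
wrist_force: [0.3, -0.4, 0.3]
finger_gap: -0.0001
gripper_force: 0.0
```

```bash
python3 -c "
from h import *
rep(); im=robot.get_image('scene'); cv2.imwrite('pics/f.png',cv2.resize(im['frame'][100:292,190:446,::-1],(800,600)))
for n,(u,v),z in(('vase',(333,235),.142),('peg60',(388,297),.128),('speg',(549,271),.186)):
  w=ray(im,190+u/3.125,100+v/3.125,z); print(n,(complex(*w[:2])-hub)*np.exp(-1j*yaw))"
```

```text
t 10.8 rig mm (-148.2+87.8j) z 0.2342 tool y deg in rig 52.47 tz [-0.002 -0.    -1.   ] F [ 0.27 -0.41  0.29] gap -0.0001
vase (-0.0007182094643914784+0.07747774139440333j)
peg60 (0.06450074512335562+0.10970653415874981j)
speg (0.10536676214512834+0.2318114579833851j)
```

View pics/f.png

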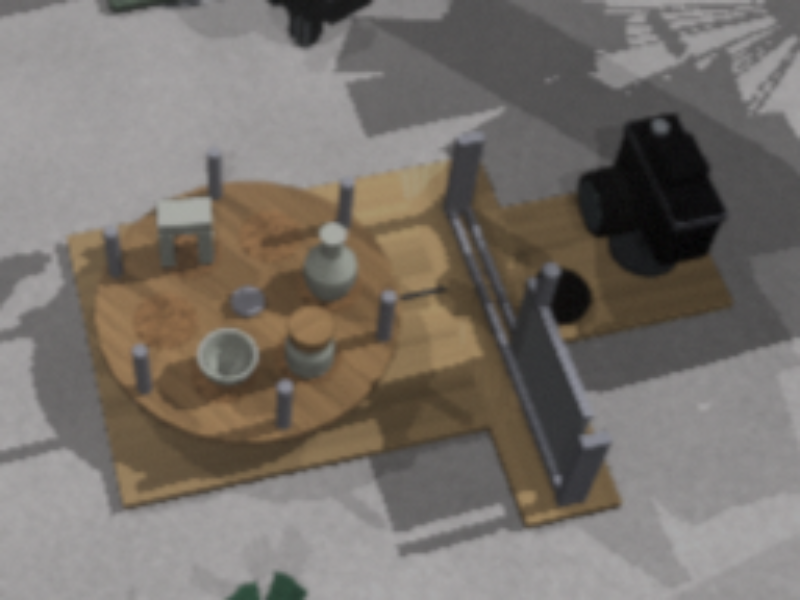

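The vase is about 1 mm from the shot spot, the screen is open by about 150 mm, all four products are upright, and the robot is clear. I'll hand it in.

```bash
python3 -c "
from h import *
print(robot.close_job())"
```

```text
the job is handed in; nothing more can be done
None
```

I handed the job in at about 11 s with no verdict shown: by the last image the vase stood about 1 mm from the shot spot, the screen was open about 150 mm, all four products were upright, and the robot was clear.

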